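Sort inspected pump covers by tag and clamp the rack

ROBOT

A 6-joint arm with a two-finger parallel gripper is mounted at the origin on the work surface. World frame = base frame: x ahead of the robot, y to its left, z up, the work surface at z = 0. Lengths are in m, angles in rad, forces in N, time in s.
With the tool pointing down it reaches from about 0.35 to 0.85 m from the base axis. Payload 8.1 kg.
Tool frame: the origin (TCP) lies between the finger pads; the fingertips stand 8 mm ahead of it and the grasp point (between the pads) lies 11 mm behind it (ctrl.finger_overhang is the distance from the TCP to the fingertips, in m); z points along the fingers, y is the line along which they close (so a half turn about z gives the same grasp; the last joint's range is limited). The gripper opens to 85 mm and grips with 20 to 120 N. Pads are 22 mm wide; open, the fingers measure 114 mm over their backs; the gripper's body (76 mm by 85 mm) begins 54 mm behind the grasp point. The pads swing forward as they close: fully open they stand 13 mm farther back than shut.
Start: joints at [1.101, 0.13, 1.488, -0, 1.523, -0.085], TCP at [0.225, 0.556, 0.239] pointing down, gripper open.
Joint ranges: [-2.96, 2.96], [-0.89, 2.26], [0.02, 2.5], [-1.34, 4.48], [0, 2.73], [-2.66, 2.66]. Speed limits (rad/s): [2.39, 2.39, 2.79, 3.14, 3.14, 3.14].

INTERFACE

Orientations are given as [roll, pitch, yaw] about the fixed x, y, z axes, in that order (R = Rz(yaw) Ry(pitch) Rx(roll)).
In Python, from bench import ctrl gives the robot as it stands. The module is installed in compiled form; this text tells all that it offers. Calls block until the motion is done:
- ctrl.move_pose(position, orientation): joint-space move of the TCP to a pose.
- ctrl.move_straight(position, ori=None, velocity=0.15, threshold=None): straight line of the TCP; ori=None keeps the orientation; velocity is the mean speed in m/s. With threshold (N) it stops when the force on the tool has changed by that much, and returns True; else False.
- ctrl.move_j(angles): joint-space move.
- ctrl.ungrasp() and ctrl.clamp(): open the fingers fully, or close them until they stop; the grip force is fixed at half the most.
- ctrl.pause(seconds).
- ctrl.solve_ik(position, orientation): joint angles nearest the present ones, or None.
- ctrl.get_state(): the state.
- ctrl.capture(name): name is "scene" or "top" or "wrist"; returns a dict with "pixels" (480x640x3 uint8, blue, green, red), "depth" (480x640 float32, m along the optical axis (not along the pixel's ray), 0 where there is no reading), "intrinsics" (3x3 intrinsics, pixels), "origin" and "attitude" of the camera in the world. Camera axes: x right, y up, looking along -z (the intrinsics and any distortion apply to the point x, -y, -z); pixel columns grow to the right and rows downward; lengths in m; the calibration is good to about 2 mm. A picture is of the moment at which its call begins.
A pose or a line that the arm cannot do raises ctrl.PlanningError and nothing moves.
- ctrl.hand_in(): hands the job in; it is judged then, once.
The state is a dict: "time": time; "q": joint angles; "dq": joint speeds; "effort": joint torques, N m; "position": TCP position; "ee_rot": TCP orientation; "ft_force": force on the tool from outside, world axes, zero at the start; "torque": the same for the moment, N m; "width": opening from 0.0 (shut) to 1.0 (fully open); "finger_force": force on a finger pad.
Only numpy, scipy, OpenCV 4.12 (cv2) and the standard library are available. Lean on these libraries where they do the work, as an engineer would, in place of code of your own. Each camera call takes 0.05 s, during which the arm holds its last target. There are 200 camera calls.

TASK

Three inspected steel covers lean in the drain rack: keeping them right way up, slide the two with a round tag fully home into the two upright slots of the pass rack, either one in either slot, and the one with the long strip tag fully home into the leaning slot of the reject stand. When all three are in, throw the clamp lever behind the pass slots right over to its other side to lock the rack. Leave the can, jar, wrench and bearing where they are.

Things in the scene. Friction and masses are not known exactly. Their poses are not given: they have to be found in the camera images.
- cover_a: steel cover plate 10 mm thick (x), 70 wide (y), 90 high (z), 0.4 kg; stands 28 mm deep in a drain rack slot, leaning about 30 deg, top towards the robot. Origin: middle of its lower edge; z up the plate; x its normal, away from the robot at the start, on the face with the thin brass tag (centred 46 mm above the lower edge). Tag: round disc 34 mm across (passed).
- cover_b: steel cover plate 10 mm thick (x), 70 wide (y), 90 high (z), 0.4 kg; stands 28 mm deep in a drain rack slot, leaning about 30 deg, top towards the robot. Origin: middle of its lower edge; z up the plate; x its normal, away from the robot at the start, on the face with the thin brass tag (centred 46 mm above the lower edge). Tag: round disc 34 mm across (passed).
- cover_c: steel cover plate 10 mm thick (x), 70 wide (y), 90 high (z), 0.4 kg; stands 28 mm deep in a drain rack slot, leaning about 30 deg, top towards the robot. Origin: middle of its lower edge; z up the plate; x its normal, away from the robot at the start, on the face with the thin brass tag (centred 46 mm above the lower edge). Tag: long strip across the plate, 64 x 12 mm (rejected).
- drain_rack: fixed aluminium bar 276 mm long (y) with three slots in a row 92 mm apart, leaning 25 degrees towards the robot on a steel foot 120 x 276 mm. Origin: on the table under its middle; x level, square to the row, away from the robot; z up. The bar's upper edge is 77 mm above the table; about 62 mm of each cover stand out of it.
- pass_rack: fixed aluminium block 150 (x) x 100 (y) mm, top 46 mm above the table, on a steel foot 225 x 110 mm, with two upright slots and the clamp lever at its +x end. Origin: on the table under the block's middle; z up. Stands on one side (left or right) of the drain rack.
- pass_front (a point): middle of the floor of the pass rack's slot nearer the robot (42 mm towards -x from the rack's origin, 18 mm above the table). Slot: 13 mm along the rack's x, 77 mm along its y, 28 mm deep, mouth chamfered 3 mm. Same axes as the rack. Where a seated cover's origin lies.
- pass_rear (a point): middle of the floor of the pass rack's other slot, 72 mm behind the first; same size.
- reject_stand: fixed aluminium bar 100 mm long with a single slot, leaning 25 degrees towards the robot on a steel foot 120 x 100 mm, like the drain rack. Origin: on the table under its middle; x level, away from the robot, square to the slot's length; y along the slot; z up. Stands on the other side of the drain rack from the pass rack.
- reject_floor (a point): middle of the floor of the reject stand's slot, 40 mm above the table; axes of the stand (x level). The slot rises from here 28 mm, leaning 25 degrees from vertical towards the stand's -x; 14 mm across, 77 mm along y, chamfered 3 mm.
- clamp (a joint): clamp lever on the pass rack, rad: at 0 it leans 0.5 rad from vertical to the rack's -y side (starts 0 to 0.15), at 1.0 it leans 0.5 rad to the +y side (locked). Swings about the rack's x axis, stays where left.
- clamp_tip (a point): centre of the clamp lever's knob, 107 mm in +x from the pass rack's origin, 13 mm in radius, 80 mm from the lever's pivot, which lies 30 mm above the table on a grey block 50 x 70 mm, 25 mm high.
- spray_can: tall grey spray can, 52 mm across, 160 mm high, standing behind the drain rack; leave it. Origin under its middle
- grease_jar: low white jar with black cap, 56 mm across, 50 mm high, behind the drain rack; leave it. Origin under its middle
- wrench: steel wrench 150 mm long lying between the robot and the drain rack; leave it. Origin under its middle
- bearing: steel bearing ring 52 mm across, 15 mm high, lying between the robot and the drain rack; leave it. Origin under its middle

How it is judged:
On the way, in this order (a step that is already met when the one before it is completed fails the run):
1. both round-tag covers home in the pass slots and the strip-tag cover home in the reject slot, let go, the clamp lever not yet thrown (((horizontal distance between cover_a and pass_front below 0.008 m and z of cover_a in the frame of pass_rack below 0.022 m and angle between cover_a's own z axis and vertical below 0.16 rad) or (horizontal distance between cover_a and pass_rear below 0.008 m and z of cover_a in the frame of pass_rack below 0.022 m and angle between cover_a's own z axis and vertical below 0.16 rad)) and ((horizontal distance between cover_b and pass_front below 0.008 m and z of cover_b in the frame of pass_rack below 0.022 m and angle between cover_b's own z axis and vertical below 0.16 rad) or (horizontal distance between cover_b and pass_rear below 0.008 m and z of cover_b in the frame of pass_rack below 0.022 m and angle between cover_b's own z axis and vertical below 0.16 rad)) and distance between cover_c and reject_floor below 0.008 m and angle between cover_c's own z axis and vertical between 0.3 and 0.7 rad and contact force between each of cover_a, cover_b, cover_c and the fingers below 0.1 N and value of joint clamp below 0.5 rad), for 0.2 s.
2. clamp lever thrown over (value of joint clamp above 0.85 rad), for 0.2 s.
At the end, for the whole second after the job is handed in: Round-tag covers: one in each pass slot, lower edge within 8 mm sideways and 4 mm in height of the slot floor's middle, tilt under 0.16 rad. Strip-tag cover: lower edge within 8 mm of the reject floor's middle, leaning 0.30 to 0.70 rad. All still (20 mm/s). Lever beyond 0.85 rad (((horizontal distance between cover_a and pass_front below 0.008 m and z of cover_a in the frame of pass_rack below 0.022 m and angle between cover_a's own z axis and vertical below 0.16 rad) or (horizontal distance between cover_a and pass_rear below 0.008 m and z of cover_a in the frame of pass_rack below 0.022 m and angle between cover_a's own z axis and vertical below 0.16 rad)) and ((horizontal distance between cover_b and pass_front below 0.008 m and z of cover_b in the frame of pass_rack below 0.022 m and angle between cover_b's own z axis and vertical below 0.16 rad) or (horizontal distance between cover_b and pass_rear below 0.008 m and z of cover_b in the frame of pass_rack below 0.022 m and angle between cover_b's own z axis and vertical below 0.16 rad)) and distance between cover_c and reject_floor below 0.008 m and angle between cover_c's own z axis and vertical between 0.3 and 0.7 rad and linear speed of each of cover_a, cover_b, cover_c below 0.02 m/s and value of joint clamp above 0.85 rad); the robot touches nothing.
It fails at once if the spray can is shifted by more than 30 mm (distance of spray_can from where it was at the start of the episode above 0.03 m).
It fails at once if the grease jar is shifted by more than 30 mm (distance of grease_jar from where it was at the start of the episode above 0.03 m).
It fails at once if the wrench is shifted by more than 30 mm (distance of wrench from where it was at the start of the episode above 0.03 m).
It fails at once if the bearing is shifted by more than 30 mm (distance of bearing from where it was at the start of the episode above 0.03 m).
It also fails if it takes over 72 s, if anything falls off the work surface, if the arm or the gripper's body presses on something with over 40 N, if the wrist force passes 120 N, or if a joint passes its speed limit or range.

## Working session

There is one attempt and no reset: what is moved stays moved. The work goes in short steps, each a Python script; the robot and the scene stay as the last script left them, time stands still between calls to the robot, and variables do not carry over. Pictures are saved under pics/ and viewed, at most 10 in all, crops included, and the job is handed in when it is done.

```bash
mkdir -p pics
python3 - <<'E'
from bench import ctrl
import cv2,numpy as np
for n in("scene","top"):
    c=ctrl.capture(n);cv2.imwrite(f"pics/{n}0.png",c["pixels"]);np.savez(f"{n}0.npz",**c)
    print(n,c["intrinsics"],c["origin"],c["attitude"],(c["depth"]>0).mean())
print(ctrl.get_state(),ctrl.finger_overhang)
E
```

```text
scene [[472.81105133   0.         321.07031722]
 [  0.         472.81105133 233.82281266]
 [  0.           0.           1.        ]] [1.03466549 0.36896933 0.93859658] [0.61352047 0.01199669 2.2674922 ] 0.9960872395833333
top [[547.05136039   0.         329.190617  ]
 [  0.         547.05136039 248.26799518]
 [  0.           0.           1.        ]] [ 0.52644263 -0.01624305  1.04910043] [ 0.06236558  0.00749738 -1.55387077] 0.9960221354166666
{'time': 0.1, 'q': array([ 1.10060729e+00,  1.31120326e-01,  1.48915946e+00,  2.15802082e-05,
        1.52304249e+00, -8.54077633e-02]), 'dq': array([ 0.00207079, -0.0033474 , -0.00250407,  0.00018915,  0.00026838,
       -0.00159874]), 'effort': array([ 1.62570832e-03, -5.70950532e+01, -5.01945627e+01, -7.55966289e-05,
        8.00191396e-03,  3.17900049e-05]), 'position': array([0.22496635, 0.55569719, 0.23833462]), 'ee_rot': array([-3.13987118e+00, -1.69018536e-04,  2.75681019e+00]), 'ft_force': array([ 0.37644282, -0.58934765, -0.01375569]), 'torque': array([ 0.03171793, -0.0418957 , -0.02199293]), 'finger_force': 0.0, 'width': 0.9987474043303269} 0.008
```

View pics/scene0.png

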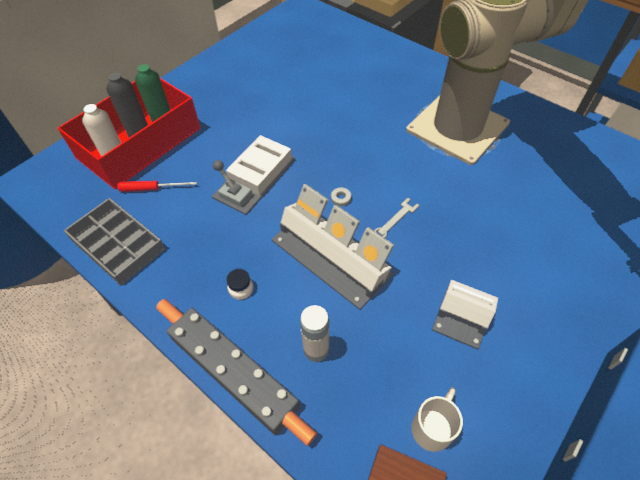

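View pics/top0.png

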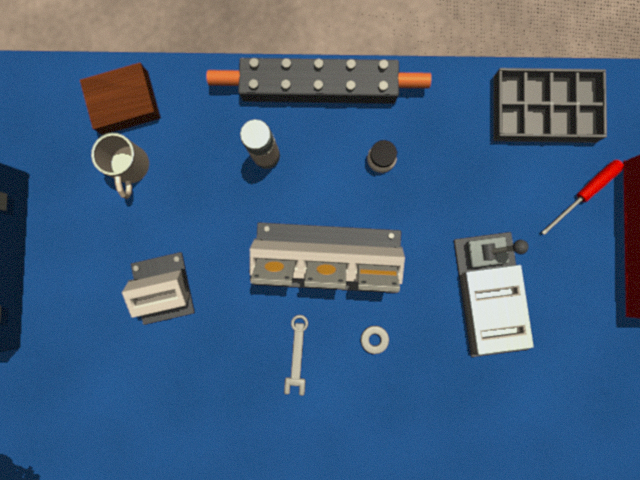

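The scene view has the three covers at about (310,205), (341,225) and (376,247), with the strip tag on the first. The top view has the pass rack at (498,310) with its lever knob at (520,247), on the −y side. The reject stand is at (158,293), and the strip cover is at (378,272).

```bash
cat > h.py <<'E'
import numpy as np,cv2
from scipy.spatial.transform import Rotation as Ro
def load(n): return dict(np.load(n+".npz"))
def cloud(c):
    K=c["intrinsics"];d=c["depth"];v,u=np.indices(d.shape)
    p=np.stack([(u-K[0,2])/K[0,0]*d,-(v-K[1,2])/K[1,1]*d,-d],-1)
    P=p@Ro.from_euler("xyz",c["attitude"]).as_matrix().T+c["origin"]
    P[d<=0]=np.nan
    return P
def rect(xy):
    (c,s,a)=cv2.minAreaRect((np.asarray(xy)*1000).astype(np.float32)); return np.round(c,1),np.round(s,1),round(a,2)
def plane(p):
    for _ in range(4):
        m=p.mean(0);n=np.linalg.svd(p-m,full_matrices=False)[2][2]; r=abs((p-m)@n); p=p[r<max(.0015,2*r.std())]
    return m,n*(1 if n[0]>0 else -1),len(p)
E
python3 - <<'E'
from h import *
for n in("scene0","top0"):
    c=load(n);P=cloud(c);b,g,r=[c["pixels"][...,i].astype(int) for i in range(3)]
    print(n)
    tab=(b>r+40)&(abs(P[...,0]-.5)<.25)&(abs(P[...,1])<.35)
    print("table z",np.nanpercentile(P[tab][:,2],[10,50,90]).round(4))
    nb=~(b>r+40)
    X,Y,Z=P[...,0],P[...,1],P[...,2]
    m=nb&(Y<-.22)&(Y>-.42)&(X>.3)&(X<.6)&(abs(Z-.046)<.005)
    k,l=cv2.connectedComponents(m.astype(np.uint8))
    i=max(range(1,k),key=lambda i:(l==i).sum()); q=P[l==i]
    print("pass top",rect(q[:,:2]),np.median(q[:,2]),(l==i).sum())
    m=nb&(Y<-.22)&(Y>-.45)&(X>.45)&(X<.65)&(Z>.085); q=P[m]; print("knob",len(q),q.mean(0).round(4), q.max(0).round(4),q.min(0).round(4))
    for nm,y0,y1 in(("reject",.22,.42),("drain",-.18,.16)):
        m=nb&(Y<y1)&(Y>y0)&(X>.35)&(X<.65)
        f=m&(Z>.002)&(Z<.02)&(r<130);q=P[f]; print(nm,"foot",len(q),rect(q[:,:2]),np.median(q[:,2]).round(4))
        t=m&(Z>.03);q=P[t];print(nm,"upper",rect(q[:,:2]),q[:,2].max().round(4))
    tag=(r>b+70)&(r>g+20)&(abs(Y)<.2)&(X>.35)&(X<.6)&(Z>.06)
    k,l,st,_=cv2.connectedComponentsWithStats(tag.astype(np.uint8))
    for i in range(1,k):
        if st[i,4]<40: continue
        q=P[l==i]; mm,nn,_=plane(q)
        x0,y0,w,h=st[i,:4]
        print("tag",st[i],q.mean(0).round(4),nn.round(3),"extY",np.ptp(q[:,1]).round(3))
        near=nb&(np.linalg.norm(P-q.mean(0),axis=-1)<.05)&(abs((P-mm)@nn)<.003)&(Z>.08)
        p=P[near]; m2,n2,_=plane(p)
        lean=np.degrees(np.arcsin(n2[2]));yaw=np.degrees(np.arctan2(n2[1],n2[0]))
        ey=np.array([-np.sin(np.radians(yaw)),np.cos(np.radians(yaw)),0]);ez=np.cross(n2,ey)
        a=(p-m2)@ey;bz=(p-m2)@ez
        print("  plate lean",lean.round(1),"yaw",yaw.round(1),len(p),"y",np.percentile(a,[1,99]).round(4),"top z",p[:,2].max().round(4),"centre/top",(m2+ey*(a.max()+a.min())/2+ez*np.percentile(bz,99.5)).round(4))
E
```

```text
scene0
table z [-0.0005  0.0018  0.0041]
pass top (array([ 479.7, -319.2]), array([155.5, 104.8]), 8.61) 0.0477444591819009 1522
knob 92 [ 0.5953 -0.333   0.1078] [ 0.6049 -0.324   0.1182] [ 0.5847 -0.3467  0.0861]
reject foot 1021 (array([522.3, 319.3]), array([ 90.9, 110.7]), 14.51) 0.0094
reject upper (array([501. , 308.7]), array([ 69.5, 100.4]), 14.62) 0.0812
drain foot 2367 (array([490.3,  -7.6]), array([292. , 285.4]), 87.81) 0.0096
drain upper (array([557.4,  -3. ]), array([278.6,  84.5]), 87.63) 0.1251
tag [297 199  22  19 130] [ 0.5445 -0.0949  0.0851] [ 0.928 -0.047  0.369] extY 0.065
  plate lean 30.2 yaw -2.6 159 y [-0.033   0.0351] top z 0.1083 centre/top [ 0.5327 -0.0937  0.1057]
tag [332 222  13  16 160] [ 0.548  -0.0029  0.0849] [ 0.879 -0.041  0.474] extY 0.035
  plate lean 31.2 yaw -2.4 390 y [-0.0333  0.0344] top z 0.125 centre/top [ 0.5246 -0.0011  0.1232]
tag [363 245  15  16 178] [0.5516 0.0888 0.0853] [ 0.875 -0.041  0.482] extY 0.035
  plate lean 31.5 yaw -2.5 424 y [-0.0346  0.0333] top z 0.1243 centre/top [0.528  0.0908 0.1234]
top0
table z [-0.0034 -0.001 
[... 342 characters left out ...]
n foot 2912 (array([492.8,   1.6]), array([296.8, 283.5]), 87.79) 0.0071
drain upper (array([558.8,  -3.4]), array([276.8,  81.9]), 87.72) 0.1248
tag [265 261  19  11 159] [0.5532 0.0893 0.0845] [ 0.856 -0.03   0.517] extY 0.033
  plate lean 32.5 yaw -2.4 547 y [-0.0335  0.0337] top z 0.1232 centre/top [0.5282 0.0897 0.1219]
tag [317 264  19  11 160] [ 0.5498 -0.0027  0.0839] [ 0.858 -0.027  0.513] extY 0.032
  plate lean 32.9 yaw -1.9 539 y [-0.0337  0.0336] top z 0.1226 centre/top [ 0.5249 -0.0018  0.1211]
tag [360 269  37   7 159] [ 0.5461 -0.0938  0.084 ] [ 0.883 -0.025  0.469] extY 0.063
  plate lean 32.3 yaw -1.8 354 y [-0.0345  0.0329] top z 0.1204 centre/top [ 0.5236 -0.0944  0.1187]
```

```bash
cat >> h.py <<'E'
def rays(c,uv):
    K=c["intrinsics"];uv=np.atleast_2d(uv).astype(float)
    d=np.stack([(uv[:,0]-K[0,2])/K[0,0],-(uv[:,1]-K[1,2])/K[1,1],-np.ones(len(uv))],-1)
    return np.asarray(c["origin"]),d@Ro.from_euler("xyz",c["attitude"]).as_matrix().T
def cast(c,uv,p0,n):
    o,d=rays(c,uv); return o+d*(((np.asarray(p0)-o)@n)/(d@n))[:,None]
def slots(c,facemask,p0,n):
    """dark holes inside the bright face: [(centre, size mm, angle)] cast on plane (ex level, ey)"""
    k=np.ones((3,3),np.uint8);f=cv2.morphologyEx(facemask.astype(np.uint8),cv2.MORPH_OPEN,k)
    cs,h=cv2.findContours(f,cv2.RETR_CCOMP,cv2.CHAIN_APPROX_NONE);out=[]
    for i,q in enumerate(cs):
        if h[0,i,3]>=0 and cv2.contourArea(q)>60:
            P=cast(c,q[:,0],p0,n); ctr,s,a=rect(P[:,:2]); z=p0[2]-((ctr[0]/1e3-p0[0])*n[0]+(ctr[1]/1e3-p0[1])*n[1])/n[2]
            out.append((ctr,round(float(z),4),s,a,cv2.contourArea(q)))
    return out
E
python3 - <<'E'
from h import *
for n in("scene0","top0"):
    c=load(n);P=cloud(c);X,Y,Z=np.moveaxis(P,-1,0);g=c["pixels"].astype(int);b,gr,r=[g[...,i] for i in range(3)]
    dz={"scene0":-.0018,"top0":.001}[n]
    white=(g.min(-1)>150)
    print(n)
    m=white&(Y<-.22)&(Y>-.42)&(X>.38)&(X<.6)
    print("pass",*slots(c,m,[.48,-.32,.046-dz],[0,0,1]),sep="\n")
    a=np.radians(14.2);nn=np.array([-np.sin(.4363)*np.cos(a),-np.sin(.4363)*np.sin(a),np.cos(.4363)])
    m=(g.min(-1)>110)&(Y<.4)&(Y>.22)&(X>.42)&(X<.6)&(Z>.04)
    q=P[m];s=q@nn;hh=np.histogram(s,bins=np.arange(s.min(),s.max()+.002,.002));k=hh[0].argmax();s0=hh[1][k]+.001
    q=q[abs(s-s0)<.003]; s0=np.median(q@nn);print("reject face plane",s0.round(4),len(q),"z",q[:,2].min().round(4),q[:,2].max().round(4),rect(q[:,:2]))
    f=m&(abs(P@nn-s0)<.006)
    p0=q.mean(0);p0+=nn*(s0-p0@nn)
    print(*slots(c,f,p0,nn),sep="\n")
    cr=c["pixels"][260:330,100:210] if n=="top0" else c["pixels"][270:350,420:510]
    cv2.imwrite(f"pics/{n}_rej.png",cv2.resize(cr,None,fx=5,fy=5,interpolation=0))
E
```

```text
scene0
pass
(array([ 513. , -313.4]), 0.0478, array([16.1, 78.3]), 8.86, 114.0)
(array([ 442.1, -324.9]), 0.0478, array([16.4, 78.1]), 8.19, 104.0)
reject face plane -0.1715 636 z 0.0534 0.0812 (array([491.5, 306.5]), array([ 53.8, 100.7]), 12.28)
(array([494.3, 306.7]), 0.0693, array([14.5, 79.1]), 14.31, 118.0)
top0
pass
(array([ 441.2, -326.2]), 0.045, array([18.9, 82.7]), 10.39, 220.0)
(array([ 510.7, -315.7]), 0.045, array([24.7, 82.7]), 8.65, 207.0)
reject face plane -0.175 1091 z 0.0506 0.0783 (array([493.1, 305.6]), array([ 48.7, 100.5]), 13.92)
(array([493.9, 306.3]), 0.0652, array([16.9, 82.3]), 13.78, 367.5)
```

```bash
cat > m.py <<'E'
import numpy as np
from scipy.spatial.transform import Rotation as Ro
from bench import ctrl
D=np.radians; S=1
def axes(th,yaw):
    R=(Ro.from_euler("z",yaw)*Ro.from_euler("y",-th)).as_matrix(); return R[:,0],R[:,1],R[:,2]  # n, along, up
def ori(th,yaw,s=None):
    n,_,up=axes(th,yaw); y=(S if s is None else s)*n; return Ro.from_matrix(np.stack([np.cross(y,-up),y,-up],1)).as_euler("xyz")
G=.028                      # TCP below the cover's top edge
DY=D(-2.3); DL=D(30)
T={"left":[.5238,.0905,.1194],"mid":[.5204,-.0013,.1194],"strip":[.5169,-.0933,.1194]}   # mid of top edge
PY=D(8.6); FR=[.4405,-.3257,.018]; RE=[.5117,-.3149,.018]
RY=D(14.1); RL=D(25); RF=[.5056,.3094,.040]
def grasp(k,back=0): return np.array(T[k])-axes(DL,DY)[2]*(G-back)
def place(f,th,yaw,back=0): return np.array(f)+axes(th,yaw)[2]*(.090-G+back)
E
python3 - <<'E'
from m import *
for s in(1,-1):
    for nm,p,o in [(k,grasp(k,b),ori(DL,DY,s)) for k in T for b in(0,.1)]+[(nm,place(f,t,y,b),ori(t,y,s)) for nm,f,t,y in(("fr",FR,0,PY),("re",RE,0,PY),("rej",RF,RL,RY)) for b in(0,.1)]:
        q=ctrl.solve_ik(p,o); print(s,nm,p.round(3),None if q is None else np.round(q,2))
E
```

```text
1 left [0.538 0.09  0.095] [ 0.13 -0.34  2.29 -0.13  0.68  0.25]
1 left [0.488 0.092 0.182] [ 0.15 -0.65  2.33 -0.12  0.95  0.24]
1 mid [ 0.534 -0.002  0.095] [-0.13 -0.4   2.33  0.07  0.69 -0.13]
1 mid [0.484 0.    0.182] [-0.14 -0.73  2.37  0.06  0.97 -0.13]
1 strip [ 0.531 -0.094  0.095] [-0.38 -0.37  2.31  0.26  0.72 -0.5 ]
1 strip [ 0.481 -0.092  0.182] [-0.44 -0.69  2.35  0.23  1.   -0.47]
1 fr [ 0.44  -0.326  0.08 ] [-0.73  0.13  1.79 -0.    1.22 -0.88]
1 fr [ 0.44  -0.326  0.18 ] [-0.73  0.03  1.71 -0.    1.41 -0.88]
1 re [ 0.512 -0.315  0.08 ] [-0.64  0.26  1.64 -0.    1.24 -0.79]
1 re [ 0.512 -0.315  0.18 ] [-0.64  0.17  1.56 -0.    1.42 -0.79]
1 rej [0.48  0.303 0.096] [ 0.55 -0.18  2.13 -0.18  0.78  0.41]
1 rej [0.439 0.293 0.187] [ 0.59 -0.42  2.15 -0.17  1.01  0.4 ]
-1 left [0.538 0.09  0.095] None
-1 left [0.488 0.092 0.182] None
-1 mid [ 0.534 -0.002  0.095] None
-1 mid [0.484 0.    0.182] None
-1 strip [ 0.531 -0.094  0.095] [-0.38 -0.37  2.31  0.26  0.72  2.65]
-1 strip [ 0.481 -0.092  0.182] None
-1 fr [ 0.44  -0.326  0.08 ] [-0.73  0.13  1.79 -0.    1.22  2.26]
-1 fr [ 0.44  -0.326  0.18 ] [-0.73  0.03  1.71 -0.    1.41  2.26]
-1 re [ 0.512 -0.315  0.08 ] [-0.64  0.26  1.64 -0.    1.24  2.35]
-1 re [ 0.512 -0.315  0.18 ] [-0.64  0.17  1.56 -0.    1.42  2.35]
-1 rej [0.48  0.303 0.096] None
-1 rej [0.439 0.293 0.187] None
```

```bash
cat >> m.py <<'E'
def st(msg):
    s=ctrl.get_state(); print(msg,"t",round(s["time"],2),s["position"].round(4),"F",s["ft_force"].round(1),"w",round(s["width"],3),"ff",round(s["finger_force"],1))
def pick(k):
    o=ori(DL,DY)
    ctrl.move_pose(grasp(k,.06),o)
    hit=ctrl.move_straight(grasp(k),o,velocity=.12,threshold=15); st(f"at {k} hit={hit}")
    if hit: return False
    ctrl.clamp(); st("gripped")
    ctrl.move_straight(grasp(k,.04),o,velocity=.1)
    p=grasp(k,.04); p[2]+=.07; ctrl.move_straight(p,o,velocity=.25); st("lifted"); return True
E
python3 - <<'E'
from m import *
import cv2
ctrl.move_pose(grasp("left",.1),ori(DL,DY)); st("pre")
print(pick("left"))
for n in("scene","wrist"):
    c=ctrl.capture(n);np.savez(n+"1.npz",**c);cv2.imwrite(f"pics/{n}1.png",c["pixels"])
a=cv2.imread("pics/scene1.png");b=cv2.imread("pics/wrist1.png")
cv2.imwrite("pics/both1.png",np.hstack([a[100:400,200:500],cv2.resize(b,(400,300))]))
E
```

```text
pre t 2.03 [0.4881 0.0926 0.1823] F [ 0.5 -0.2  0.1] w 0.999 ff 0.0
at left hit=False t 2.97 [0.5382 0.0902 0.0964] F [0.4 0.5 0.2] w 1.0 ff 0.0
gripped t 3.64 [0.5386 0.09   0.096 ] F [ 2.7 -0.1  2.9] w 0.108 ff 60.0
lifted t 4.62 [0.518  0.0907 0.1995] F [ 0.4 -1.3 -3.7] w 0.109 ff 59.9
True
```

View pics/both1.png

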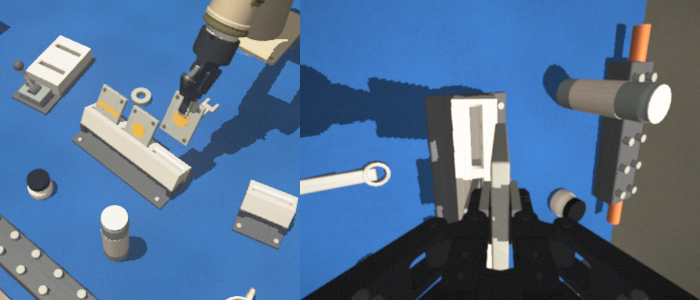

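The left cover is held squarely in the fingers: in the scene half, the plate is at (180,115). Next I'll slide it into the rear pass slot.

```bash
cat >> m.py <<'E'
def carry(f,th,yaw,via=()):
    o=ori(th,yaw)
    p=ctrl.get_state()["position"].copy(); p[2]=max(p[2],.245); ctrl.move_straight(p,velocity=.25)
    for v in via: ctrl.move_pose(v,o)
    ctrl.move_pose(place(f,th,yaw,.13),o)
    ctrl.move_straight(place(f,th,yaw,.034),o,velocity=.2); st("above")
def insert(f,th,yaw):
    o=ori(th,yaw)
    hit=ctrl.move_straight(place(f,th,yaw,-.004),o,velocity=.03,threshold=12); st(f"inserted hit={hit}")
    d=(ctrl.get_state()["position"]-place(f,th,yaw))@np.array(axes(th,yaw)).T
    print("off nominal n,along,up mm",(d*1000).round(1)); return d[2]
def release(f,th,yaw):
    ctrl.ungrasp(); ctrl.move_straight(ctrl.get_state()["position"]+axes(th,yaw)[2]*.05,velocity=.15); st("released")
E
python3 - <<'E'
from m import *
import cv2
carry(RE,0,PY)
c=ctrl.capture("scene");np.savez("scene2.npz",**c);cv2.imwrite("pics/scene2.png",c["pixels"][100:340,150:470])
u=insert(RE,0,PY)
if u<.004: release(RE,0,PY)
E
```

```text
above t 7.2 [ 0.5125 -0.3147  0.1152] F [-0.3  0.9 -2.6] w 0.109 ff 59.7
inserted hit=True t 8.24 [ 0.5116 -0.3147  0.0815] F [-0.8  0.6  4.8] w 0.109 ff 61.0
off nominal n,along,up mm [-0.1  0.2  1.5]
released t 9.45 [ 0.5106 -0.3141  0.13  ] F [-0.4  0.2 -0.2] w 0.998 ff 0.0
```

Run:
```python
from m import *
import cv2
p=ctrl.get_state()["position"].copy(); p[2]=.22; ctrl.move_straight(p,velocity=.25)
ctrl.move_pose(grasp("mid",.1),ori(DL,DY))
if pick("mid"):
    carry(FR,0,PY)
    u=insert(FR,0,PY)
    if u<.004: release(FR,0,PY)
```

```text
at mid hit=False t 12.1 [ 0.5349 -0.0021  0.0964] F [0.3 0.3 0.2] w 1.003 ff 0.0
gripped t 12.78 [ 0.535  -0.0019  0.0958] F [ 3.3 -0.6  1.3] w 0.107 ff 59.4
lifted t 13.76 [ 0.5146 -0.0011  0.1994] F [-0.4  0.1 -5.2] w 0.106 ff 59.9
above t 15.98 [ 0.4413 -0.3255  0.1152] F [ 0.2 -0.1 -3.8] w 0.106 ff 59.7
inserted hit=True t 16.98 [ 0.4403 -0.3255  0.0814] F [-0.2  0.2  5. ] w 0.105 ff 61.3
off nominal n,along,up mm [-0.1  0.3  1.4]
released t 18.18 [ 0.4393 -0.3245  0.1296] F [-0.3  0.3 -0.5] w 1.002 ff 0.0
```

Run:
```python
from m import *
import cv2
p=ctrl.get_state()["position"].copy(); p[2]=.22; ctrl.move_straight(p,velocity=.25)
ctrl.move_pose(grasp("strip",.1),ori(DL,DY))
if pick("strip"):
    carry(RF,RL,RY)
    u=insert(RF,RL,RY)
    if u<.004: release(RF,RL,RY)
c=ctrl.capture("scene");np.savez("scene3.npz",**c)
d=ctrl.capture("top");np.savez("top3.npz",**d)
a=c["pixels"][80:380,180:520];b=d["pixels"][200:400,90:560]
cv2.imwrite("pics/b3.png",np.hstack([a,cv2.resize(b,(460,300))]))
```

```text
at strip hit=False t 20.57 [ 0.5314 -0.0943  0.0964] F [ 0.7 -0.1  0.6] w 0.999 ff 0.0
gripped t 21.25 [ 0.5314 -0.094   0.0958] F [ 2.4 -0.6  1.4] w 0.107 ff 59.2
lifted t 22.23 [ 0.5111 -0.0931  0.1996] F [-0.1 -0.1 -4. ] w 0.105 ff 59.9
above t 24.66 [0.4667 0.2989 0.1275] F [ 0.3  0.2 -3.7] w 0.11 ff 59.8
inserted hit=True t 25.1 [0.4686 0.3006 0.1244] F [-4.5 -1.3  7.3] w 0.106 ff 61.5
off nominal n,along,up mm [ 1.3  0.5 30.6]
```

View pics/b3.png

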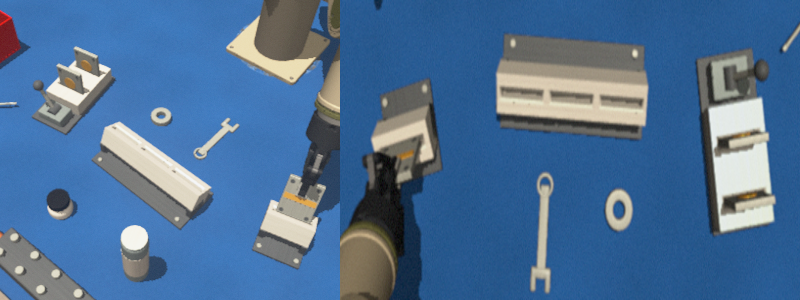

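The two round-tag covers stand in the pass rack. The strip cover is still in the hand with its lower edge caught on the reject slot's mouth, so I'll measure it against the slot in the same camera.

Run:
```python
from h import *
for nm in("scene3","top3"):
    c=load(nm);P=cloud(c);X,Y,Z=np.moveaxis(P,-1,0);g=c["pixels"].astype(int);b,gr,r=[g[...,i] for i in range(3)]
    tag=(r>b+70)&(r>gr+20)&(Y>.2)&(Y<.42)&(X>.35)&(X<.6)&(Z>.06)
    k,l,s,_=cv2.connectedComponentsWithStats(tag.astype(np.uint8));i=1+s[1:,4].argmax();q=P[l==i]
    uv=np.argwhere(l==i)[:,::-1]; print(nm,s[i],"tag",q.mean(0).round(4),"rect",rect(q[:,:2]))
    m,n,_=plane(q)
    near=(b<r+40)&(np.linalg.norm(P-q.mean(0),axis=-1)<.06)&(abs((P-m)@n)<.004)&(Z>.07)
    m2,n2,N=plane(P[near]);print(N,"lean",np.degrees(np.arcsin(n2[2])),"yaw",np.degrees(np.arctan2(n2[1],n2[0])))
    yaw=np.radians(14.1);th=np.radians(25);R=(Ro.from_euler("z",yaw)*Ro.from_euler("y",-th)).as_matrix()
    # plate frame coordinates relative to the mouth as seen by this camera
    M={"scene3":[.4943,.3067,.0693],"top3":[.4939,.3063,.0652]}[nm]
    w=(P[near]-M)@R; t=(q-M)@R
    print("tag rel mouth (n,along,up) mm",(t.mean(0)*1e3).round(1),"along ext",(np.percentile(t[:,1],[1,99])*1e3).round(1))
    A=np.c_[w[:,2],w[:,1],np.ones(len(w))]; A=A[abs(w[:,0]-np.median(w[:,0]))<.004];v=w[abs(w[:,0]-np.median(w[:,0]))<.004]
    cf=np.linalg.lstsq(A,v[:,0],rcond=None)[0];print("face n offset at mouth mm (want 5):",cf[2]*1e3,"slopes",cf[:2].round(3),"up max",w[:,2].max(),"along",np.percentile(w[:,1],[1,99]).round(4))
np.set_printoptions(suppress=True)
c=load("scene3");cv2.imwrite("pics/s3c.png",cv2.resize(c["pixels"][240:360,420:540],(600,600),interpolation=2))
```

```text
scene3 [463 271  34  17 186] tag [0.4797 0.3037 0.1127] rect (array([479.3, 303.1]), array([ 9.8, 64.4]), 15.36)
497 lean 21.150400821650237 yaw 13.951989982283312
tag rel mouth (n,along,up) mm [ 4.8  0.7 45.6] along ext [-31.1  31.3]
face n offset at mouth mm (want 5): 1.7563826862014105 slopes [0.054 0.004] up max 0.09838265745289176 along [-0.0339  0.0346]
top3 [150 300  15   6  54] tag [0.4865 0.2843 0.1105] rect (array([486.2, 285. ]), array([ 7.1, 27.6]), 13.65)
418 lean 25.055016711469595 yaw 13.878791174910997
tag rel mouth (n,along,up) mm [  7.8 -19.6  46.3] along ext [-31.6  -5.8]
face n offset at mouth mm (want 5): 6.811929845496369 slopes [0.005 0.009] up max 0.10590581961133838 along [-0.0361  0.0255]
```

View pics/s3c.png

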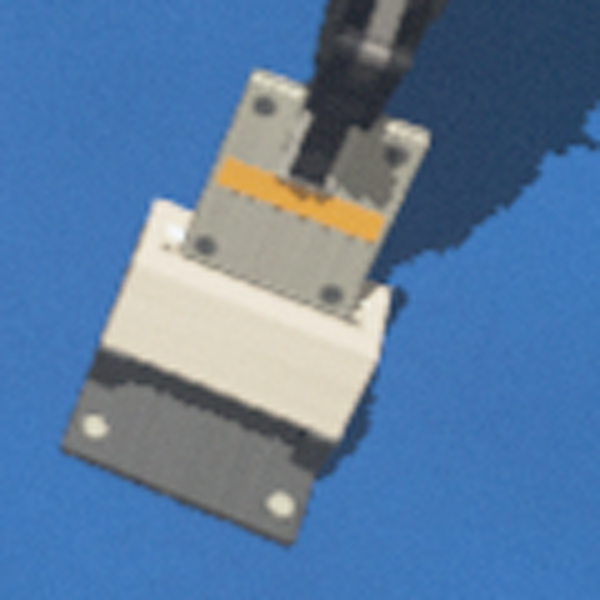

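The lower edge is resting on the face around the mouth, and the views suggest it sits 1–3 mm too far along +n. I'll back off and probe with small shifts along the normal.

Run:
```python
from m import *
o=ori(RL,RY); n,al,up=axes(RL,RY)
ok=None
for dn in(-.002,-.004,.003):
    ctrl.move_straight(place(RF,RL,RY,.034)+n*dn,o,velocity=.06)
    f0=ctrl.get_state()["ft_force"]
    hit=ctrl.move_straight(place(RF,RL,RY,.020)+n*dn,o,velocity=.04,threshold=12)
    s=ctrl.get_state();d=(s["position"]-place(RF,RL,RY))@np.array([n,al,up]).T*1e3
    print(dn,hit,d.round(1),"dF n,al,up",((s["ft_force"]-f0)@np.array([n,al,up]).T).round(1),round(s["time"],2))
    if not hit: ok=dn;break
print(ok)
```

```text
-0.002 False [-2.6 -0.2 19.5] dF n,al,up [-0.4 -0.1  0.8] 25.95
-0.002
```

Run:
```python
from m import *
n,al,up=axes(RL,RY); F=np.array(RF)-n*.0022
u=insert(F,RL,RY)
if u<.004:
    release(F,RL,RY)
import cv2
c=ctrl.capture("scene");np.savez("scene4.npz",**c)
d=ctrl.capture("top");np.savez("top4.npz",**d)
cv2.imwrite("pics/b4.png",np.hstack([c["pixels"][100:350,180:520],cv2.resize(d["pixels"][200:400,90:560],(460,250))]))
```

```text
inserted hit=True t 26.54 [0.4775 0.3024 0.0977] F [0.6 1.1 3. ] w 0.111 ff 61.1
off nominal n,along,up mm [0.3 0.1 2.6]
released t 27.75 [0.4556 0.2966 0.1416] F [ 0.2 -0.3  0.2] w 0.999 ff 0.0
```

View pics/b4.png

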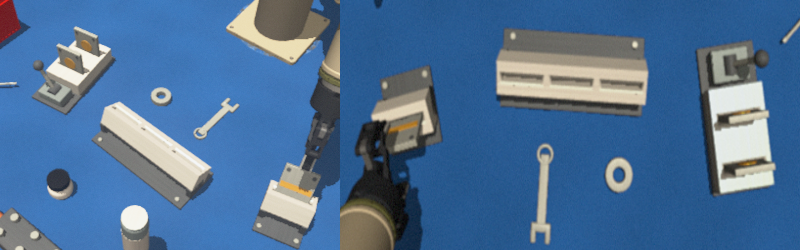

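All three covers look seated: the strip plate is in the stand at (297,185) and the round-tag plates are in the pass rack. I'll move to the lever and check the heights from depth before throwing it.

```bash
cat >> m.py <<'E'
C=np.array([.482,-.3194,0]); ex=np.array([np.cos(PY),np.sin(PY),0]); ey=np.array([-np.sin(PY),np.cos(PY),0])
def L(y,z): return C+ex*.107+ey*y+np.array([0,0,z])
E
python3 - <<'E'
from m import *
from h import *
p=ctrl.get_state()["position"].copy(); p=p+axes(RL,RY)[2]*.08; ctrl.move_straight(p,velocity=.25)
ctrl.move_pose(L(-.09,.20),ori(0,PY)); ctrl.clamp(); st("above lever")
S=Ro.from_euler("z",PY).as_matrix()
for nm,dz in(("scene",-.0018),("top",.001)):
    c=ctrl.capture(nm);np.savez(nm+"5.npz",**c);P=cloud(c)+[0,0,dz];X,Y,Z=np.moveaxis(P,-1,0);b,g,r=[c["pixels"][...,i].astype(int) for i in range(3)]
    for k,f,th,yaw in(("front",FR,0,PY),("rear",RE,0,PY),("rej",RF,RL,RY)):
        w=(P-np.array(f))@(Ro.from_euler("z",yaw)*Ro.from_euler("y",-th)).as_matrix()
        m=(abs(w[...,0])<.025)&(abs(w[...,1])<.045)&(w[...,2]>.034)&(w[...,2]<.12)&(b<r+40)
        q=w[m]; t=w[m&(r>b+70)&(r>g+20)]
        print(nm,k,len(q),"top up (90):",np.percentile(q[:,2],[95,99,100]).round(4),"along",np.percentile(q[:,1],[1,99]).round(4),"tag mean(5,0,46)",t.mean(0).round(4),len(t),"tilt",np.polyfit(t[:,2],t[:,0],1)[0].round(3))
    w=(P-C)@S; m=(abs(w[...,0]-.107)<.02)&(abs(w[...,1])<.06)&(w[...,2]>.088)&(w[...,2]<.125); print("knob",w[m].mean(0).round(4))
E
```

```text
above lever t 31.57 [ 0.6012 -0.3924  0.2   ] F [ 0.5 -0.7 -0.2] w 0.001 ff 0.0
scene front 422 top up (90): [0.0906 0.0924 0.093 ] along [-0.0338  0.0366] tag mean(5,0,46) [0.0046 0.0035 0.0485] 40 tilt 0.06
scene rear 437 top up (90): [0.091  0.0928 0.0935] along [-0.0333  0.0373] tag mean(5,0,46) [ 0.0047 -0.0054  0.0452] 16 tilt 0.048
scene rej 998 top up (90): [0.0918 0.0932 0.0941] along [-0.0341  0.0341] tag mean(5,0,46) [-0.0014  0.0005  0.0484] 204 tilt 0.011
knob [ 0.109  -0.0302  0.1068]
top front 461 top up (90): [0.0924 0.0936 0.0947] along [-0.0341  0.0351] tag mean(5,0,46) [0.0071 0.0053 0.0565] 15 tilt -0.038
top rear 368 top up (90): [0.0926 0.0938 0.0947] along [-0.0333  0.0353] tag mean(5,0,46) [0.0067 0.0009 0.0626] 2 tilt -0.103
top rej 883 top up (90): [0.0924 0.0938 0.096 ] along [-0.0357  0.0328] tag mean(5,0,46) [0.0007 0.0003 0.0487] 156 tilt -0.022
knob [ 0.1072 -0.0329  0.1093]
```

The tops read about the same bias in all three slots, and my grasp-height error explains the 1.4 mm insertion offset. The covers are home, so I'll throw the lever.

Run:
```python
from m import *
import cv2
o=ori(0,PY)
ctrl.move_straight(L(-.09,.095),o,velocity=.15); st("down")
hit=ctrl.move_straight(L(.016,.095),o,velocity=.08,threshold=45); st(f"pushed {hit}")
print("y'",(ctrl.get_state()["position"]-C)@ey)
ctrl.move_straight(L(-.04,.095),o,velocity=.15)
ctrl.move_straight(L(-.06,.24),o,velocity=.2); st("clear")
ctrl.move_pose([.40,-.1,.3],o)
c=ctrl.capture("scene");d=ctrl.capture("top")
from h import cloud
S=Ro.from_euler("z",PY).as_matrix()
for k in(c,d):
    w=(cloud(k)-C)@S; m=(abs(w[...,0]-.107)<.02)&(abs(w[...,1])<.06)&(w[...,2]>.088)&(w[...,2]<.125); print("knob",w[m].mean(0).round(4),m.sum())
cv2.imwrite("pics/b6.png",np.hstack([c["pixels"][100:350,180:520],cv2.resize(d["pixels"][200:400,90:560],(460,250))]))
```

```text
down t 32.52 [ 0.6019 -0.3929  0.0964] F [-0.1  0.3  0.9] w -0.001 ff 0.0
pushed False t 34.0 [ 0.5854 -0.2878  0.095 ] F [ 0.1 -0.4 -0. ] w -0.003 ff 0.0
y' 0.015781367150378044
clear t 35.41 [ 0.5963 -0.3619  0.2382] F [ 0.8 -0.2  0.3] w 0.0 ff 0.0
knob [0.1094 0.0425 0.1086] 95
knob [0.1076 0.0395 0.1078] 180
```

View pics/b6.png

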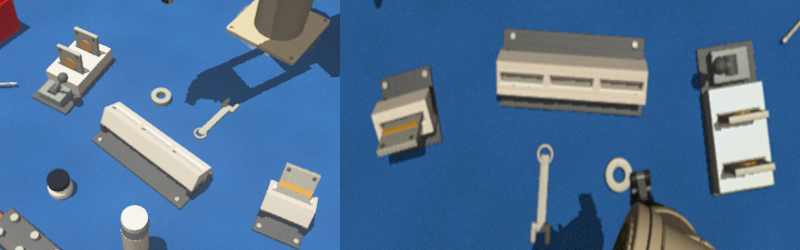

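The lever knob is now at y' of about +0.04 (top view (728,65)), so the joint is near 1.0. All three covers are still seated and the props haven't moved.

```bash
python3 -c "
from bench import ctrl
ctrl.pause(.5);print(ctrl.hand_in())"
```

```text
the job is handed in; nothing more can be done
None
```

I handed the job in at about 37 s of the 72 s allowed: the camera views showed both round-tag covers home in the pass slots, the strip-tag cover in the reject slot and the clamp lever thrown to about 1.0 rad; the hand-in call returned no verdict.

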